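# Lock a fresh glue cartridge into the bench glue dispenser

## Robot

A 7-joint arm with a two-finger parallel gripper is mounted at the origin on the work surface. World frame = base frame: x ahead of the robot, y to its left, z up, the work surface at z = 0. Lengths are in m, angles in rad, forces in N, time in s.
With the tool pointing down it reaches from about 0.4 to 0.85 m from the base axis. Payload 4.5 kg.
Tool frame: the origin (TCP) lies at the very end of the fingers, on their centre line; the grasp point (between the pads) lies 19 mm behind it; z points along the fingers, x is the direction in which the jaws open and shut, and the axes are right-handed (so a half turn about z gives the same grasp; the last joint's range is limited). The gripper opens to 88 mm and grips with 3 to 60 N. Pads are 18 mm wide; open, the fingers measure 123 mm over their backs; the gripper's body (75 mm by 187 mm) begins 45 mm behind the grasp point.
Start: joints at [-1.101, 0.689, -0.195, 1.565, 0.157, 0.902, -0.215], TCP at [0.264, 0.567, 0.239] pointing down, gripper open.
Joint ranges: [-3.01, 3.01], [-0.46, 2.08], [-1.47, 1.51], [0.13, 2.56], [-1, 4.14], [0.04, 2.09], [-2.66, 2.66]. Speed limits (rad/s): [2.57, 2.57, 3.14, 3.14, 3.14, 3.14, 3.14].

## Interface

Orientations are given as a unit quaternion [x, y, z, w].
In Python, from plant import * gives the robot as it stands.
- The arm moves only by the tool apply_moves, never from a script. Its argument "series" is a list of rows, each an object of numbers: "x", "y", "z": the shift along the tool's x, y, z in units of 80 cm (1.0 is 80 cm); "wx", "wy", "wz": the turn, a rotation vector about the tool's x, y, z in units of pi rad (1.0 is pi rad); "fingers": the opening, from -1 (shut) to 1 (fully open), so that 0 is half open. In form: [{"x": .., "y": .., "z": .., "wx": .., "wy": .., "wz": .., "fingers": ..}, ...]. A call has 1 to 8 rows; each row shifts and turns the pose as measured when the row begins, along the tool's axes as they then stand; what a row does not reach is not made up. A row lasts 1/8 s, in which the tool goes at most 62.5 mm and 10.7 degrees, less where a joint would pass 70% of its speed; a pose out of reach is approached as far as the arm can. A call with a number of a shift or a turn outside -1 to 1 is refused whole. A call with a gripper value outside its range is refused whole. The fingers move at their own pace and stop on an object; "force" is the grip in N (left out, the last holds). Time passes only in rows, so rows that do not move let the fingers close. It gives the time, the measured TCP pose, the force and the opening at its end, in the units of the state.
- get_state(): the state, without advancing time (a new reading comes with each control period).
- snapshot(name): name is "side" or "top"; returns (picture, depth): 400x640x3 uint8, red, green, blue; 400x640 float32, m along the optical axis (not along the pixel's ray), 0 where there is no reading.
- camera_model(name): a dict with "camera_matrix" (3x3 intrinsics, pixels), "dist_coeffs" ([k1, k2, p1, p2, k3] as OpenCV has them; the pictures are not rectified), "world_from_camera" (4x4, takes a point from camera to world coordinates). Camera axes: x right, y up, looking along -z (the intrinsics and any distortion apply to the point x, -y, -z); pixel columns grow to the right and rows downward; lengths in m; the calibration is good to about 2 mm. A picture is of the moment at which its call begins. camera_model takes no time and is no camera call.
- finish_job(): hands the job in, once; it reports no verdict.
The state is a dict: "clock": time; "q": joint angles; "qd": joint speeds; "joint_torque": joint torques, N m; "tool_pos": TCP position; "eef_rot": TCP orientation; "contact_force": force on the tool from outside, world axes, zero at the start; "moment": the same for the moment, N m; "opening": opening from 0.0 (shut) to 1.0 (fully open).
Only numpy, scipy, OpenCV 4.12 (cv2) and the standard library are available. Lean on these libraries where they do the work, as an engineer would, in place of code of your own. Each camera call takes 0.05 s, during which the arm holds its last target. There are 200 camera calls.

## Task

Load the fresh glue cartridge (white with a red wing grip) into the bench glue dispenser: set its lugs into the collar's entry slots, push it down against the spring, twist it clockwise a sixth of a turn to the white marks, and let the spring lift it into its locking notches so that it stays locked and upright when let go. Push gently, because the lugs crack if forced, and leave the spent cartridge, the glue gun and the tape roll where they are.

Things in the scene. Friction and masses are not known exactly. Their poses are not given: they have to be found in the camera images.
- cartridge: Fresh glue cartridge standing upright on the table, about 160 g: white round body, 32 mm diameter, 60 mm tall, chamfered foot; two opposite red lugs along its +x and -x, 8 mm wide, 14 to 20 mm above the foot, reaching 23 mm from the axis. Origin at the foot's centre, z up the axis; half a turn makes no difference. Brittle: pressing it on any part of the dispenser with over 25 N cracks it
- wing (a point): Centre of the cartridge's red wing grip, on its axis 75 mm above the foot. The wing is 44 mm long along the cartridge's x (in line with the lugs), 14 mm thick along its y and 30 mm tall (60 to 90 mm above the foot)
- dispenser: Bench glue dispenser, bolted down: black housing 130 (x) by 120 (y) by 75 mm tall on a 150 by 140 mm foot plate, red nozzle reaching 108 mm towards its -x. Origin at the centre of its underside, on the vertical axis of its bayonet socket; z up. An aluminium collar, 61 mm in diameter with a 34 mm bore, stands in its round well
- socket (a point): Point on the socket's axis 70 mm above the table, fixed to the housing. The floor of the collar's lug track is nominally here, but the collar with its spring plate is screwed to suit and stands anywhere from 11 mm lower to 11 mm higher: find the depth by feel. Above the actual track floor: collar top 31.5 mm, notch ceiling 13.5, underside of the lip between slot and notch 9.5, free spring plate -2
- red_mark (a point): Red mark on the housing's top, 48 mm from the socket's axis along the dispenser's +x (a second one at -x). The collar's two entry slots, 11 mm wide and open at its top, lie beside the red marks, along the dispenser's x axis. Turning counter-clockwise from there is blocked
- white_mark (a point): Narrow white mark on the housing's top, 47 mm from the axis, 60 degrees clockwise from the red mark seen from above (a second one opposite). The locking notches lie beside the white marks, with 5 degrees of play either way and then a hard stop; turning harder against it only loads the lugs
- spring (a point): Point on the socket's axis 68 mm above the table, fixed to the housing: nominal top of the brass spring plate that the cartridge's foot presses down (it shifts with the collar, see socket). It pushes up with 3 N when first touched and 1 N more per mm: 11.5 N when the lugs just clear the lip, 15 N when they reach the hard track floor 3.5 mm deeper, 7.5 N when locked; damped
- spent: a spent cartridge of the same shape and size, amber see-through body and grey wing grip, standing upright near the fresh one (the two may be in either place); leave it alone. Origin at the centre of its foot
- gun: a black hand glue gun with a red tip lying on its side, barrel 110 mm along its x (nozzle to -x), handle towards -y, 30 mm high, a white glue stick out of the back; leave it alone. Origin under the barrel's centre
- tape: a roll of white paper tape lying flat, 90 mm in diameter, 24 mm high; leave it alone. Origin at the centre of its underside
Not all that is in view belongs to the job. There is more than one size of the cartridge; the job needs the middle-sized.

How it is judged:
By the outcome, as a careful person would: the job done as asked, in the order asked, and still so for the second after the job is handed in, with the robot touching nothing.
It also fails if it takes over 48 s, if anything falls off the work surface, if the arm or the gripper's body presses on something with over 40 N, if the wrist force passes 120 N, or if a joint passes its speed limit or range.

## Working session

There is one attempt and no reset: what is moved stays moved. The work goes in short steps, Python scripts to look and compute and a tool call to move; the robot and the scene stay as the last step left them, time stands still between calls to the robot, and variables do not carry over. Pictures are saved under pics/ and viewed, about 8 in all and at most 12, crops included, and the job is handed in when it is done.

Besides the shell and the picture viewer there is one more tool, called after "Emit:" as a command line: name --argument value ..., lists and objects as JSON in quotes. apply_moves: Moves the arm, as the interface text tells. Its arguments: {"type":"object","properties":{"series":{"type":"array","items":{"type":"object","properties":{"x":{"type":"number"},"y":{"type":"number"},"z":{"type":"number"},"wx":{"type":"number"},"wy":{"type":"number"},"wz":{"type":"number"},"fingers":{"type":"number"}}}},"force":{"type":"number"}},"required":["series"]}

```bash
mkdir -p pics; ls
python3 - <<'E'
from plant import *
import cv2, numpy as np
for n in ("top","side"):
    p,d=snapshot(n); cv2.imwrite(f"pics/{n}0.png",p[:,:,::-1]); np.savez(f"{n}0.npz",p=p,d=d)
    c=camera_model(n); print(n,c)
s=get_state(); print({k:np.round(v,3).tolist() for k,v in s.items()})
E
```

```text
pics
top {'camera_matrix': array([[362.81068875,   0.        , 322.55222599],
       [  0.        , 362.81068875, 205.22595576],
       [  0.        ,   0.        ,   1.        ]]), 'dist_coeffs': array([-0.06812582,  0.        ,  0.        ,  0.        ,  0.        ]), 'world_from_camera': array([[ 3.48049088e-03,  9.89442186e-01, -1.44886321e-01,
         4.80415641e-01],
       [-9.99993764e-01,  3.53054477e-03,  8.83503556e-05,
        -3.02149497e-02],
       [ 5.98945210e-04,  1.44885110e-01,  9.89448304e-01,
         9.21309819e-01],
       [ 0.00000000e+00,  0.00000000e+00,  0.00000000e+00,
         1.00000000e+00]])}
side {'camera_matrix': array([[459.5266469 ,   0.        , 324.53225363],
       [  0.        , 459.5266469 , 199.95157178],
       [  0.        ,   0.        ,   1.        ]]), 'dist_coeffs': array([-0.08822405,  0.        ,  0.        ,  0.        ,  0.        ]), 'world_from_camera': array([[ 0.94896369,  0.19753711, -0.24585971,  0.38310924],
       [-0.3150297 ,  0.55668968, -0.76866956, -0.7736253 ],
       [-0.0149732 ,  0.80689262,  0.59050835,  0.63763593],
       [ 0.        ,  0.        ,  0.        ,  1.        ]])}
{'clock': 0.1, 'q': [-1.101, 0.69, -0.195, 1.566, 0.157, 0.903, -0.215], 'qd': [0.0, -0.001, -0.001, -0.003, 0.0, -0.0, 0.0], 'joint_torque': [-0.003, -52.85, -1.271, -15.384, -0.053, 0.002, 0.0], 'tool_pos': [0.264, 0.566, 0.238], 'eef_rot': [0.843, 0.538, -0.001, 0.0], 'contact_force': [0.161, 0.631, -0.501], 'moment': [0.05, 0.023, -0.027], 'opening': 1.001}
```

View pics/top0.png

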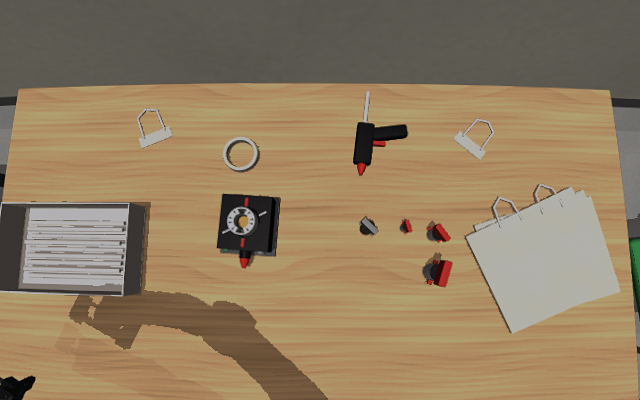

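View pics/side0.png

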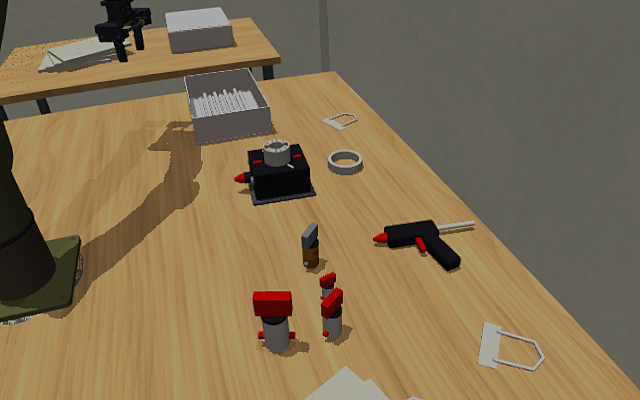

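Top view: three red-winged cartridges, at px (438,272) big, (438,233) medium and (406,227) small. The spent one is at (369,227) and the dispenser at (243,222). I expect (438,233) is the right one; I'll measure sizes and confirm in a crop.

```bash
cat > h.py <<'E'
import cv2, numpy as np
from plant import camera_model
def rays(n,uv):
    c=camera_model(n); uv=np.asarray(uv,float).reshape(-1,1,2)
    q=cv2.undistortPoints(uv,c["camera_matrix"],c["dist_coeffs"])[:,0]
    T=c["world_from_camera"]; d=np.c_[q[:,0],-q[:,1],-np.ones(len(q))]@T[:3,:3].T
    return T[:3,3],d
def cloud(n,d,m):
    v,u=np.nonzero(m&(d>0)); o,r=rays(n,np.c_[u,v]); return o+r*d[v,u][:,None],np.c_[u,v]
def plane(n,uv,z):
    o,r=rays(n,uv); return o+r*((z-o[2])/r[:,2])[:,None]
def red(p):
    h=cv2.cvtColor(p,cv2.COLOR_RGB2HSV); return ((h[...,0]<8)|(h[...,0]>172))&(h[...,1]>150)&(h[...,2]>70)
E
python3 - <<'E'
from h import *
for n in ("top","side"):
    f=np.load(n+"0.npz"); p,d=f["p"],f["d"]
    k,l,st,ce=cv2.connectedComponentsWithStats(red(p).astype(np.uint8))
    for i in range(1,k):
        if st[i,4]<8: continue
        P,uv=cloud(n,d,l==i)
        if not len(P): continue
        zt=np.percentile(P[:,2],95); T=P[P[:,2]>zt-.006]
        r=cv2.minAreaRect((T[:,:2]*1000).astype(np.float32))
        print(n,np.round(ce[i]),st[i,4],"z",np.round(np.percentile(P[:,2],[5,50,95]),3),"top rect c",np.round(r[0],1),"size",np.round(r[1],1),"ang",round(r[2],1))
f=np.load("top0.npz");a=f["p"][195:295,355:465];g=np.load("side0.npz")["p"][210:360,235:360]
a=cv2.resize(a,None,fx=3.5,fy=3.5,interpolation=2);g=cv2.resize(g,(int(125*350/150),350),interpolation=2)
b=cv2.resize(f["p"][185:275,205:290],None,fx=350/90,fy=350/90,interpolation=2)
o=np.hstack([a,g]);cv2.imwrite("pics/crop.png",o[:,:,::-1]);cv2.imwrite("pics/disp.png",b[:,:,::-1])
E
```

```text
top [379. 143.] 56 z [0.019 0.022 0.025] top rect c [ 775.9 -175.4] size [31.8 10.9] ang 83.4
top [361. 168.] 79 z [0.019 0.023 0.027] top rect c [ 707.8 -128.3] size [18.2 25.6] ang 84.4
top [246. 202.] 35 z [0.074 0.077 0.079] top rect c [612.3 150.3] size [ 9.3 22. ] ang 77.4
top [408. 226.] 53 z [0.055 0.061 0.063] top rect c [ 557.9 -235.3] size [27.8  9. ] ang 15.9
top [443. 232.] 114 z [0.085 0.09  0.093] top rect c [ 540.7 -308. ] size [42.  13.5] ang 38.3
top [429. 228.] 11 z [0.002 0.02  0.023] top rect c [ 555.6 -296.1] size [7.  5.1] ang 52.6
top [242. 242.] 34 z [0.074 0.077 0.079] top rect c [515.9 157. ] size [ 8.1 21. ] ang 86.8
top [244. 262.] 72 z [0.038 0.045 0.049] top rect c [470.6 158.9] size [19.2 16.8] ang 1.6
top [436. 262.] 16 z [0.025 0.028 0.036] top rect c [ 469.2 -302.5] size [11.8  0. ] ang -91.5
top [445. 273.] 210 z [0.117 0.119 0.122] top rect c [ 447.9 -299.8] size [17.9 57.3] ang 71.7
top [430. 282.] 20 z [0.024 0.027 0.033] top rect c [ 424.3 -289.4] size [ 7.4 11.7] ang 2.1
side [297. 155.] 24 z [0.073 0.075 0.076] top rect c [612.4 153.4] size [
[... 450 characters left out ...]
[ 557.2 -236.2] size [28.6  9.4] ang 8.5
side [330. 301.] 248 z [0.069 0.09  0.092] top rect c [ 540.1 -309. ] size [46.1 14.6] ang 37.6
side [272. 296.] 362 z [0.117 0.119 0.12 ] top rect c [ 448.  -300.9] size [19.8 55.7] ang 74.2
side [322. 297.] 8 z [0.01  0.013 0.015] top rect c [ 545.5 -238.9] size [4.3 6.3] ang 5.0
side [272. 308.] 491 z [0.084 0.099 0.113] top rect c [ 444.4 -308.9] size [ 4.3 54.7] ang 71.4
side [325. 333.] 22 z [0.019 0.02  0.022] top rect c [ 524.8 -320. ] size [8.3 6.6] ang 72.1
side [261. 334.] 32 z [0.024 0.027 0.028] top rect c [ 423.7 -293.4] size [8.5 8.4] ang 68.4
side [291. 335.] 38 z [0.021 0.027 0.028] top rect c [ 471.1 -309.6] size [10.   8.4] ang 72.5
```

View pics/crop.png

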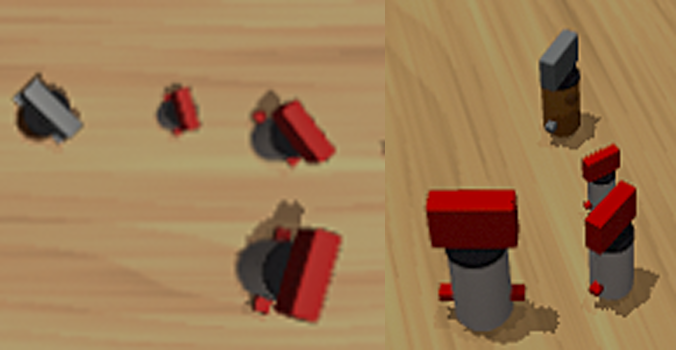

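View pics/disp.png

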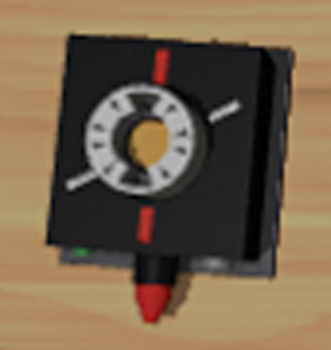

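Crop confirms: the medium cartridge, px (438,233) top and (330,301) side, has a wing 42–46 × 14 mm with its top at 90 mm, which matches the description. The other wings measure 28 × 9 mm at z 62 mm and 57 × 18 mm at z 120 mm. It stands at (0.540,-0.308) with x axis at 38°; the lugs agree. The dispenser crop shows the slots at the red marks, with axis ≈(0.564,0.155) and x axis at -4°.

```bash
cat > mv.py <<'E'
# print rows (tool axes, move units) towards a target: x y z yaw(deg of tool x) N
import sys, json, numpy as np
from scipy.spatial.transform import Rotation as R
from plant import get_state
def yawrot(a): 
    c,s=np.cos(a),np.sin(a); return R.from_matrix(np.array([[c,s,0],[s,-c,0],[0,0,-1]]))
def st():
    s=get_state(); r=R.from_quat(s["eef_rot"]); m=r.as_matrix()
    print("t",round(s["clock"],2),"pos",np.round(np.array(s["tool_pos"])*1000,1),"yaw",round(np.degrees(np.arctan2(m[1,0],m[0,0])),2),"tilt",np.round(np.degrees(m[:2,2]),2),"F",np.round(s["contact_force"],2),"M",np.round(s["moment"],2),"open mm",round(88*s["opening"],1))
    return s,r
if __name__=="__main__":
    s,r=st(); print("q",np.round(s["q"],2))
    if len(sys.argv)>1:
        x,y,z,a,n=map(float,sys.argv[1:6]); n=int(n)
        p0=np.array(s["tool_pos"]); p1=np.array([x,y,z]); m=r.as_matrix(); a0=np.arctan2(m[1,0],m[0,0])
        da=(np.radians(a)-a0+np.pi)%(2*np.pi)-np.pi; rel=(yawrot(a0+da).inv()*yawrot(a0)).inv()
        tilt=(r.inv()*yawrot(a0)).as_rotvec()/np.pi
        for i in range(n):
            b=yawrot(a0+da*i/n); d=b.inv().apply((p1-p0)/n)/.8
            print(json.dumps({k:round(float(v),4) for k,v in zip(("x","y","z"),d)}|{"wz":round(float(-da/n/np.pi),4)}))
        print("tilt fix wx wy once",np.round(tilt[:2],4),"step mm",np.linalg.norm(p1-p0)/n*1000,"deg",np.degrees(da)/n)
E
python3 mv.py 0.54 -0.308 0.2 -52 16
```

```text
t 0.1 pos [263.6 566.1 238. ] yaw 65.04 tilt [-0.03 -0.09] F [ 0.16  0.63 -0.5 ] M [ 0.05  0.02 -0.03] open mm 88.1
q [-1.1   0.69 -0.19  1.57  0.16  0.9  -0.22]
{"x": -0.0528, "y": 0.0484, "z": 0.003, "wz": 0.0406}
{"x": -0.0462, "y": 0.0547, "z": 0.003, "wz": 0.0406}
{"x": -0.0389, "y": 0.0602, "z": 0.003, "wz": 0.0406}
{"x": -0.0309, "y": 0.0646, "z": 0.003, "wz": 0.0406}
{"x": -0.0224, "y": 0.068, "z": 0.003, "wz": 0.0406}
{"x": -0.0136, "y": 0.0703, "z": 0.003, "wz": 0.0406}
{"x": -0.0045, "y": 0.0715, "z": 0.003, "wz": 0.0406}
{"x": 0.0046, "y": 0.0715, "z": 0.003, "wz": 0.0406}
{"x": 0.0137, "y": 0.0703, "z": 0.003, "wz": 0.0406}
{"x": 0.0225, "y": 0.068, "z": 0.003, "wz": 0.0406}
{"x": 0.031, "y": 0.0646, "z": 0.003, "wz": 0.0406}
{"x": 0.039, "y": 0.0601, "z": 0.003, "wz": 0.0406}
{"x": 0.0463, "y": 0.0546, "z": 0.003, "wz": 0.0406}
{"x": 0.0529, "y": 0.0483, "z": 0.003, "wz": 0.0406}
{"x": 0.0586, "y": 0.0412, "z": 0.003, "wz": 0.0406}
{"x": 0.0634, "y": 0.0334, "z": 0.003, "wz": 0.0406}
tilt fix wx wy once [0.     0.0005] step mm 57.34522975710096 deg -7.314765212906148
```

Emit:
apply_moves --series '[{"x":-0.053,"y":0.048,"z":0.003,"wz":0.04,"fingers":0.14},{"x":-0.046,"y":0.055,"z":0.003,"wz":0.04,"fingers":0.14},{"x":-0.039,"y":0.06,"z":0.003,"wz":0.04,"fingers":0.14},{"x":-0.031,"y":0.065,"z":0.003,"wz":0.04,"fingers":0.14},{"x":-0.022,"y":0.068,"z":0.003,"wz":0.04,"fingers":0.14},{"x":-0.014,"y":0.07,"z":0.003,"wz":0.04,"fingers":0.14},{"x":-0.005,"y":0.072,"z":0.003,"wz":0.04,"fingers":0.14},{"x":0.005,"y":0.072,"z":0.003,"wz":0.04,"fingers":0.14}]' --force 40

```text
schema error: expected keys x, y, z, wx, wy, wz, fingers
```

```bash
python3 mv.py 0.54 -0.308 0.15 -52 8
```

```text
t 0.1 pos [263.6 566.1 238. ] yaw 65.04 tilt [-0.03 -0.09] F [ 0.16  0.63 -0.5 ] M [ 0.05  0.02 -0.03] open mm 88.1
q [-1.1   0.69 -0.19  1.57  0.16  0.9  -0.22]
{"x": -0.1056, "y": 0.0968, "z": 0.0138, "wz": 0.0813}
{"x": -0.0777, "y": 0.1203, "z": 0.0138, "wz": 0.0813}
{"x": -0.0448, "y": 0.1361, "z": 0.0138, "wz": 0.0813}
{"x": -0.009, "y": 0.143, "z": 0.0138, "wz": 0.0813}
{"x": 0.0274, "y": 0.1406, "z": 0.0138, "wz": 0.0813}
{"x": 0.062, "y": 0.1291, "z": 0.0138, "wz": 0.0813}
{"x": 0.0926, "y": 0.1093, "z": 0.0138, "wz": 0.0813}
{"x": 0.1172, "y": 0.0823, "z": 0.0138, "wz": 0.0813}
tilt fix wx wy once [0.     0.0005] step mm 115.1189023222667 deg -14.629530425812296
```

All keys are required.

Emit:
apply_moves --series '[{"x":-0.053,"y":0.048,"z":0.003,"wx":0,"wy":0,"wz":0.04,"fingers":0.14},{"x":-0.046,"y":0.055,"z":0.003,"wx":0,"wy":0,"wz":0.04,"fingers":0.14},{"x":-0.039,"y":0.06,"z":0.003,"wx":0,"wy":0,"wz":0.04,"fingers":0.14},{"x":-0.031,"y":0.065,"z":0.003,"wx":0,"wy":0,"wz":0.04,"fingers":0.14},{"x":-0.022,"y":0.068,"z":0.003,"wx":0,"wy":0,"wz":0.04,"fingers":0.14},{"x":-0.014,"y":0.07,"z":0.003,"wx":0,"wy":0,"wz":0.04,"fingers":0.14},{"x":-0.005,"y":0.072,"z":0.003,"wx":0,"wy":0,"wz":0.04,"fingers":0.14},{"x":0.005,"y":0.072,"z":0.003,"wx":0,"wy":0,"wz":0.04,"fingers":0.14}]' --force 40

```text
clock: 1.1
tool_pos: [0.401, 0.1194, 0.2158]
eef_rot: [0.999, 0.053, -0.001, -0.001]
contact_force: [0.8, -0.3, 0.0]
opening: 0.572
```

```bash
python3 mv.py 0.54 -0.308 0.17 -52 9
```

```text
t 1.1 pos [401.  119.4 215.8] yaw 6.08 tilt [-0.1  0.1] F [ 0.75 -0.29  0.02] M [-0.05  0.   -0.05] open mm 50.3
q [-0.41  0.48  0.03  2.19 -0.03  0.48 -0.26]
{"x": 0.0129, "y": 0.0611, "z": 0.0064, "wz": 0.0359}
{"x": 0.0197, "y": 0.0592, "z": 0.0064, "wz": 0.0359}
{"x": 0.0262, "y": 0.0566, "z": 0.0064, "wz": 0.0359}
{"x": 0.0324, "y": 0.0533, "z": 0.0064, "wz": 0.0359}
{"x": 0.0382, "y": 0.0494, "z": 0.0064, "wz": 0.0359}
{"x": 0.0435, "y": 0.0447, "z": 0.0064, "wz": 0.0359}
{"x": 0.0483, "y": 0.0396, "z": 0.0064, "wz": 0.0359}
{"x": 0.0524, "y": 0.0339, "z": 0.0064, "wz": 0.0359}
{"x": 0.0559, "y": 0.0278, "z": 0.0064, "wz": 0.0359}
tilt fix wx wy once [-0.0006  0.0005] step mm 50.19164699319484 deg -6.453314354482561
```

Emit:
apply_moves --series '[{"x":0.013,"y":0.061,"z":0.002,"wx":0,"wy":0,"wz":0.036,"fingers":0.14},{"x":0.02,"y":0.059,"z":0.002,"wx":0,"wy":0,"wz":0.036,"fingers":0.14},{"x":0.026,"y":0.057,"z":0.002,"wx":0,"wy":0,"wz":0.036,"fingers":0.14},{"x":0.032,"y":0.053,"z":0.002,"wx":0,"wy":0,"wz":0.036,"fingers":0.14},{"x":0.038,"y":0.049,"z":0.002,"wx":0,"wy":0,"wz":0.036,"fingers":0.14},{"x":0.044,"y":0.045,"z":0.002,"wx":0,"wy":0,"wz":0.036,"fingers":0.14},{"x":0.048,"y":0.04,"z":0.002,"wx":0,"wy":0,"wz":0.036,"fingers":0.14},{"x":0.052,"y":0.034,"z":0.002,"wx":0,"wy":0,"wz":0.036,"fingers":0.14}]'

```text
clock: 2.1
tool_pos: [0.52, -0.2748, 0.2001]
eef_rot: [0.915, -0.403, -0.002, -0.001]
contact_force: [1.4, -0.1, -0.6]
opening: 0.568
```

```bash
python3 mv.py 0.54 -0.308 0.12 -52 3
```

```text
t 2.1 pos [ 520.  -274.8  200.1] yaw -47.51 tilt [-0.19  0.24] F [ 1.43 -0.15 -0.57] M [-0.02  0.12 -0.04] open mm 50.0
q [ 0.28  0.7   0.22  1.73 -0.22  0.74 -0.21]
{"x": 0.0158, "y": 0.0032, "z": 0.0334, "wz": 0.0083}
{"x": 0.0159, "y": 0.0028, "z": 0.0334, "wz": 0.0083}
{"x": 0.016, "y": 0.0024, "z": 0.0334, "wz": 0.0083}
tilt fix wx wy once [-0.0001  0.0017] step mm 29.672065328268936 deg -1.4957859024466666
```

Emit:
apply_moves --series '[{"x":0.024,"y":0.0045,"z":0.01,"wx":0,"wy":0.0015,"wz":0.0125,"fingers":0.14},{"x":0.024,"y":0.0035,"z":0.03,"wx":0,"wy":0,"wz":0.0125,"fingers":0.14},{"x":0,"y":0,"z":0.05,"wx":0,"wy":0,"wz":0,"fingers":0.14},{"x":0,"y":0,"z":0,"wx":0,"wy":0,"wz":0,"fingers":0.14}]'

```text
clock: 2.6
tool_pos: [0.5403, -0.3148, 0.1252]
eef_rot: [0.896, -0.443, 0.0, 0.001]
contact_force: [0.4, 0.5, 0.8]
opening: 0.569
```

```bash
python3 mv.py 0.54 -0.308 0.064 -52 3
```

```text
t 2.6 pos [ 540.3 -314.8  125.2] yaw -52.6 tilt [-0.03 -0.15] F [0.37 0.53 0.76] M [-0.08  0.2   0.  ] open mm 50.1
q [ 0.34  0.85  0.22  1.67 -0.26  0.65 -0.23]
{"x": -0.0023, "y": -0.0016, "z": 0.0255, "wz": -0.0011}
{"x": -0.0023, "y": -0.0016, "z": 0.0255, "wz": -0.0011}
{"x": -0.0023, "y": -0.0016, "z": 0.0255, "wz": -0.0011}
tilt fix wx wy once [ 0.0007 -0.0006] step mm 20.519375460220463 deg 0.20053063327754225
```

Emit:
apply_moves --series '[{"x":-0.007,"y":-0.005,"z":0,"wx":0.0007,"wy":-0.0006,"wz":-0.003,"fingers":0.14},{"x":0,"y":0,"z":0.026,"wx":0,"wy":0,"wz":0,"fingers":0.14},{"x":0,"y":0,"z":0.026,"wx":0,"wy":0,"wz":0,"fingers":0.14},{"x":0,"y":0,"z":0.015,"wx":0,"wy":0,"wz":0,"fingers":0.14},{"x":0,"y":0,"z":0,"wx":0,"wy":0,"wz":0,"fingers":0.14}]'

```text
clock: 3.22
tool_pos: [0.5446, -0.3067, 0.0777]
eef_rot: [0.9, -0.437, 0.005, -0.001]
contact_force: [-0.1, 0.9, 0.8]
opening: 0.569
```

```bash
python3 mv.py 0.54 -0.308 0.064 -52 1
```

```text
t 3.23 pos [ 544.6 -306.7   77.7] yaw -51.81 tilt [ 0.57 -0.15] F [-0.14  0.85  0.85] M [-0.03  0.16  0.04] open mm 50.1
q [ 0.34  0.91  0.18  1.7  -0.28  0.55 -0.21]
{"x": -0.0023, "y": 0.0055, "z": 0.0172, "wz": 0.0011}
tilt fix wx wy once [-0.002  -0.0026] step mm 14.525267136106281 deg -0.1939991379135829
```

Emit:
apply_moves --series '[{"x":-0.0023,"y":0.0055,"z":0.008,"wx":-0.002,"wy":-0.0026,"wz":0.001,"fingers":0.14},{"x":0,"y":0,"z":0.01,"wx":0,"wy":0,"wz":0,"fingers":0.14},{"x":0,"y":0,"z":0,"wx":0,"wy":0,"wz":0,"fingers":0.14}]'

```text
clock: 3.6
tool_pos: [0.5408, -0.3086, 0.0644]
eef_rot: [0.899, -0.438, 0.001, 0.0]
contact_force: [-0.2, 0.0, 0.2]
opening: 0.572
```

```bash
python3 mv.py 0.54 -0.308 0.064 -52 1
```

```text
t 3.6 pos [ 540.8 -308.6   64.4] yaw -51.99 tilt [ 0.11 -0.08] F [-0.24  0.03  0.24] M [-0.    0.17  0.01] open mm 50.4
q [ 0.35  0.93  0.18  1.7  -0.28  0.53 -0.21]
{"x": -0.0012, "y": 0.0003, "z": 0.0005, "wz": 0.0001}
tilt fix wx wy once [-0.0002 -0.0007] step mm 1.0922902735391224 deg -0.01162215576038919
```

Well placed. Close.

Emit:
apply_moves --series '[{"x":0,"y":0,"z":0,"wx":0,"wy":0,"wz":0,"fingers":-1},{"x":0,"y":0,"z":0,"wx":0,"wy":0,"wz":0,"fingers":-1},{"x":0,"y":0,"z":0,"wx":0,"wy":0,"wz":0,"fingers":-1},{"x":0,"y":0,"z":0,"wx":0,"wy":0,"wz":0,"fingers":-1}]' --force 40

```text
clock: 4.1
tool_pos: [0.5411, -0.3089, 0.0648]
eef_rot: [0.899, -0.438, 0.002, 0.0]
contact_force: [-0.3, -0.3, 0.2]
opening: 0.153
```

```bash
python3 mv.py 0.54 -0.308 0.21 -52 4
```

```text
t 4.1 pos [ 541.1 -308.9   64.8] yaw -51.99 tilt [ 0.15 -0.11] F [-0.26 -0.31  0.18] M [-0.01  0.2   0.04] open mm 13.4
q [ 0.35  0.93  0.18  1.7  -0.28  0.53 -0.21]
{"x": -0.0004, "y": 0.0001, "z": -0.0454, "wz": 0.0}
{"x": -0.0004, "y": 0.0001, "z": -0.0454, "wz": 0.0}
{"x": -0.0004, "y": 0.0001, "z": -0.0454, "wz": 0.0}
{"x": -0.0004, "y": 0.0001, "z": -0.0454, "wz": 0.0}
tilt fix wx wy once [-0.0003 -0.001 ] step mm 36.29112444713042 deg -0.0023265613920214526
```

Emit:
apply_moves --series '[{"x":0,"y":0,"z":-0.02,"wx":0,"wy":0,"wz":0,"fingers":-1},{"x":0,"y":0,"z":-0.045,"wx":0,"wy":0,"wz":0,"fingers":-1},{"x":0,"y":0,"z":-0.045,"wx":0,"wy":0,"wz":0,"fingers":-1},{"x":0,"y":0,"z":-0.045,"wx":0,"wy":0,"wz":0,"fingers":-1},{"x":0,"y":0,"z":-0.03,"wx":0,"wy":0,"wz":0,"fingers":-1}]'

```text
clock: 4.72
tool_pos: [0.5392, -0.3078, 0.2187]
eef_rot: [0.899, -0.438, -0.0, 0.0]
contact_force: [0.4, -0.3, -1.3]
opening: 0.16
```

```bash
python3 mv.py 0.564 0.155 0.215 86 13
```

```text
t 4.72 pos [ 539.2 -307.8  218.7] yaw -52.01 tilt [-0.04  0.01] F [ 0.37 -0.31 -1.28] M [-0.05  0.11  0.04] open mm 14.0
q [ 0.3   0.72  0.26  1.61 -0.23  0.84 -0.25]
{"x": -0.0336, "y": -0.0293, "z": 0.0004, "wz": -0.059}
{"x": -0.0276, "y": -0.035, "z": 0.0004, "wz": -0.059}
{"x": -0.0207, "y": -0.0395, "z": 0.0004, "wz": -0.059}
{"x": -0.0131, "y": -0.0426, "z": 0.0004, "wz": -0.059}
{"x": -0.005, "y": -0.0443, "z": 0.0004, "wz": -0.059}
{"x": 0.0032, "y": -0.0444, "z": 0.0004, "wz": -0.059}
{"x": 0.0113, "y": -0.0431, "z": 0.0004, "wz": -0.059}
{"x": 0.0191, "y": -0.0403, "z": 0.0004, "wz": -0.059}
{"x": 0.0262, "y": -0.0361, "z": 0.0004, "wz": -0.059}
{"x": 0.0324, "y": -0.0306, "z": 0.0004, "wz": -0.059}
{"x": 0.0375, "y": -0.0241, "z": 0.0004, "wz": -0.059}
{"x": 0.0413, "y": -0.0168, "z": 0.0004, "wz": -0.059}
{"x": 0.0437, "y": -0.0089, "z": 0.0004, "wz": -0.059}
tilt fix wx wy once [0.0002 0.0002] step mm 35.6520010877254 deg 10.616245292567852
```

Emit:
apply_moves --series '[{"x":-0.034,"y":-0.029,"z":0,"wx":0,"wy":0,"wz":-0.058,"fingers":-1},{"x":-0.028,"y":-0.035,"z":0,"wx":0,"wy":0,"wz":-0.058,"fingers":-1},{"x":-0.021,"y":-0.04,"z":0,"wx":0,"wy":0,"wz":-0.058,"fingers":-1},{"x":-0.013,"y":-0.043,"z":0,"wx":0,"wy":0,"wz":-0.058,"fingers":-1},{"x":-0.005,"y":-0.044,"z":0,"wx":0,"wy":0,"wz":-0.058,"fingers":-1},{"x":0.003,"y":-0.044,"z":0,"wx":0,"wy":0,"wz":-0.058,"fingers":-1},{"x":0.011,"y":-0.043,"z":0,"wx":0,"wy":0,"wz":-0.058,"fingers":-1},{"x":0.019,"y":-0.04,"z":0,"wx":0,"wy":0,"wz":-0.058,"fingers":-1}]'

```text
clock: 5.72
tool_pos: [0.5527, -0.0216, 0.2285]
eef_rot: [0.957, 0.289, 0.004, 0.007]
contact_force: [-0.1, 0.0, -2.1]
opening: 0.158
```

```bash
python3 mv.py 0.564 0.155 0.21 86 6
```

```text
t 5.72 pos [552.7 -21.6 228.5] yaw 33.56 tilt [ 0.66 -0.67] F [-0.12  0.01 -2.12] M [-0.04  0.03  0.02] open mm 13.9
q [ 0.03  0.6  -0.13  1.81  0.13  0.73  0.41]
{"x": 0.0223, "y": -0.0294, "z": 0.0039, "wz": -0.0486}
{"x": 0.0265, "y": -0.0256, "z": 0.0039, "wz": -0.0486}
{"x": 0.0301, "y": -0.0213, "z": 0.0039, "wz": -0.0486}
{"x": 0.033, "y": -0.0165, "z": 0.0039, "wz": -0.0486}
{"x": 0.0351, "y": -0.0113, "z": 0.0039, "wz": -0.0486}
{"x": 0.0364, "y": -0.0058, "z": 0.0039, "wz": -0.0486}
tilt fix wx wy once [ 0.0051 -0.001 ] step mm 29.651717470163405 deg 8.739478925147825
```

Emit:
apply_moves --series '[{"x":0.022,"y":-0.029,"z":0.004,"wx":0.005,"wy":-0.001,"wz":-0.0486,"fingers":-1},{"x":0.0265,"y":-0.0256,"z":0.004,"wx":0,"wy":0,"wz":-0.0486,"fingers":-1},{"x":0.03,"y":-0.021,"z":0.004,"wx":0,"wy":0,"wz":-0.0486,"fingers":-1},{"x":0.033,"y":-0.0165,"z":0.004,"wx":0,"wy":0,"wz":-0.0486,"fingers":-1},{"x":0.035,"y":-0.011,"z":0.004,"wx":0,"wy":0,"wz":-0.04,"fingers":-1},{"x":0.025,"y":-0.006,"z":0.004,"wx":0,"wy":0,"wz":-0.03,"fingers":-1},{"x":0,"y":0,"z":0,"wx":0,"wy":0,"wz":0,"fingers":-1}]'

```text
clock: 6.6
tool_pos: [0.5607, 0.1508, 0.2147]
eef_rot: [0.75, 0.661, 0.001, 0.004]
contact_force: [0.7, -1.2, -0.6]
opening: 0.158
```

```bash
python3 mv.py 0.564 0.155 0.21 86 1
```

```text
t 6.6 pos [560.7 150.8 214.7] yaw 82.83 tilt [ 0.37 -0.33] F [ 0.68 -1.19 -0.59] M [-0.05  0.06  0.  ] open mm 13.9
q [-0.13  0.67 -0.36  1.73  0.33  0.8   0.79]
{"x": 0.0058, "y": 0.0034, "z": 0.0059, "wz": -0.0176}
tilt fix wx wy once [0.0023 0.0015] step mm 7.152241719089207 deg 3.172873914445442
```

Emit:
apply_moves --series '[{"x":0.0058,"y":0.0034,"z":0.006,"wx":0.0023,"wy":0.0015,"wz":-0.0176,"fingers":-1},{"x":0,"y":0,"z":0,"wx":0,"wy":0,"wz":0,"fingers":-1},{"x":0,"y":0,"z":0,"wx":0,"wy":0,"wz":0,"fingers":-1}]'

```text
clock: 6.98
tool_pos: [0.5646, 0.1501, 0.2114]
eef_rot: [0.734, 0.679, -0.001, 0.002]
contact_force: [-0.1, 0.2, -1.9]
opening: 0.153
```

```bash
python3 mv.py 0.564 0.155 0.21 86 1
python3 - <<'E'
from plant import snapshot
from h import *
for n in ("top","side"):
    p,d=snapshot(n); np.savez(n+"1.npz",p=p,d=d)
    f=np.load(n+"0.npz"); p0,d0=f["p"],f["d"]
    # initial collar top: cloud points within 32mm of axis
    P,uv=cloud(n,d0,np.ones(d0.shape,bool)); w=np.hypot(P[:,0]-.564,P[:,1]-.155)
    a=(w<.045)&(P[:,2]>.082); print(n,"collar z",np.round(np.percentile(P[a,2],[5,25,50,75,95]),4),a.sum())
    zt=np.percentile(P[a,2],80); b=a&(abs(P[:,2]-zt)<.004)
    c,r=cv2.minEnclosingCircle((P[b,:2]*1000).astype(np.float32)); print(" collar circle",np.round(c,1),round(r,1))
    # bigger: ellipse fit by ray on plane of collar-top contour
    # held cartridge
    k,l,st,ce=cv2.connectedComponentsWithStats(red(p).astype(np.uint8))
    for i in range(1,k):
        if st[i,4]<8: continue
        Q,_=cloud(n,d,l==i)
        if len(Q) and np.hypot(*(Q[:,:2].mean(0)-[.564,.155]))<.07: print(" red",np.round(ce[i],1),st[i,4],np.round(Q.mean(0)*1000,1),np.round(np.percentile(Q[:,2],[5,95]),3))
a=cv2.resize(np.load("top1.npz")["p"][150:290,180:310],None,fx=3.5,fy=3.5,interpolation=2);g=cv2.resize(np.load("side1.npz")["p"][60:210,215:345],(455,490),interpolation=2) if 0 else cv2.resize(np.load("side1.npz")["p"][70:210,215:315],(350,490),interpolation=2)
cv2.imwrite("pics/held.png",np.hstack([a[:490],g])[:,:,::-1])
E
```

```text
t 6.97 pos [564.6 150.1 211.4] yaw 85.5 tilt [ 0.06 -0.31] F [-0.08  0.16 -1.93] M [ 0.03  0.03 -0.  ] open mm 13.4
q [-0.12  0.69 -0.38  1.72  0.34  0.81  0.83]
{"x": 0.006, "y": -0.0012, "z": 0.0017, "wz": -0.0028}
tilt fix wx wy once [0.0005 0.0017] step mm 5.10786833204023 deg 0.49701789513969175
top collar z [0.0851 0.1031 0.1114 0.1127 0.1143] 491
 collar circle [563.3 154.3] 31.4
 red [246. 204.] 13 [600.5 142.2 114.7] [0.073 0.311]
 red [242.1 242.5] 37 [516.  156.8  76.2] [0.073 0.079]
side collar z [0.0852 0.0957 0.105  0.1104 0.1123] 563
 collar circle [561.7 152.1] 33.6
 red [279.8 101. ] 40 [578.4 143.7 224.4] [0.21  0.236]
 red [265.  102.6] 82 [546.  145.9 224.7] [0.21  0.237]
 red [282.3 124.9] 9 [580.5 145.9 165. ] [0.163 0.166]
 red [265.6 126.9] 11 [542.6 148.9 165.2] [0.162 0.167]
 red [296.7 155.4] 17 [611.3 152.3  75.3] [0.074 0.076]
 red [257.  161.3] 23 [515.6 158.3  75.1] [0.074 0.076]
```

View pics/held.png

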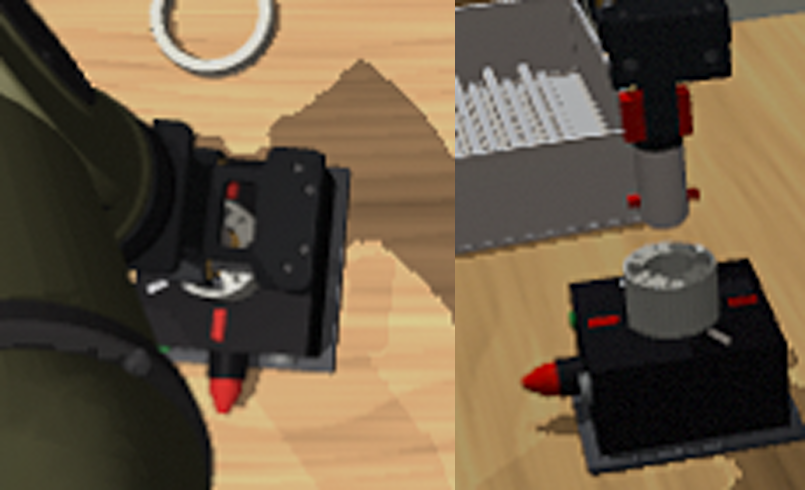

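Run:
```python
from h import *
C=np.array([.564,.155])
for n in ("top","side"):
    p=np.load(n+"0.npz")["p"]; d=np.load(n+"0.npz")["d"]
    v,u=np.mgrid[:400,:640]; G=plane(n,np.c_[u.ravel(),v.ravel()],.075)[:,:2].reshape(400,640,2)
    r=np.linalg.norm(G-C,axis=2); ang=np.degrees(np.arctan2(G[...,1]-C[1],G[...,0]-C[0]))
    pf=p.astype(float); sat=np.clip(pf[...,0]-pf[...,1]-25,0,None); 
    wh=np.clip(pf.min(2)-60,0,None)
    for name,w,a0 in (("red+",sat,-4),("red-",sat,176),("white+",wh,-64),("white-",wh,116)):
        t=np.radians(a0); q=C+.0475*np.array([np.cos(t),np.sin(t)])
        m=w*((np.linalg.norm(G-q,axis=2)<.016)&(r>.036))
        if m.sum()<50: print(n,name,"none"); continue
        print(n,name,np.round((G*m[...,None]).sum((0,1))/m.sum()*1000,1),int(m.sum()))
    for zt in (.1115,):
        H=plane(n,np.c_[u.ravel(),v.ravel()],zt)[:,:2].reshape(400,640,2)
        P=np.zeros((400,640)); 
        o,rr=rays(n,np.c_[u.ravel(),v.ravel()]); Z=(o+rr*d.reshape(-1,1))[:,2].reshape(400,640)
        m=(np.linalg.norm(H-C,axis=2)<.045)&(Z>.105)&(d>0)
        c=cv2.findContours(m.astype(np.uint8),cv2.RETR_EXTERNAL,cv2.CHAIN_APPROX_NONE)[0]; c=max(c,key=len)[:,0]
        X=H[c[:,1],c[:,0]]; A=np.c_[2*X,np.ones(len(X))]; s=np.linalg.lstsq(A,(X**2).sum(1),rcond=None)[0]
        print(n,"collar fit",np.round(s[:2]*1000,1),"R",round(1000*np.sqrt(s[2]+s[:2]@s[:2]),1), "ring z med",np.round(np.median(Z[m&(Z>.108)]),4))
```

```text
top red+ [612.3 151.1] 2618
top red- [516.5 157.3] 2554
top white+ [585.1 111.4] 1595
top white- [545.1 195.5] 2025
top collar fit [563.2 153.7] R 30.3 ring z med 0.1123
side red+ [611.4 152.9] 2573
side red- [515.5 158.9] 2609
side white+ [584.7 113.4] 1179
side white- [550. 202.] 1629
side collar fit [562.1 148.2] R 33.1 ring z med 0.111
```

Emit:
apply_moves --series '[{"x":0.006,"y":-0.001,"z":0.01,"wx":0.0005,"wy":0.0017,"wz":-0.005,"fingers":-1},{"x":0,"y":0,"z":0.015,"wx":0,"wy":0,"wz":0,"fingers":-1},{"x":0,"y":0,"z":0.006,"wx":0,"wy":0,"wz":0,"fingers":-1},{"x":0,"y":0,"z":0,"wx":0,"wy":0,"wz":0,"fingers":-1}]'

```text
clock: 7.58
tool_pos: [0.5636, 0.155, 0.1843]
eef_rot: [0.729, 0.685, -0.0, -0.0]
contact_force: [0.3, -0.5, -1.7]
opening: 0.153
```

```bash
python3 mv.py 0.564 0.1548 0.18 86.4 1
```

```text
t 7.58 pos [563.6 155.  184.3] yaw 86.45 tilt [-0.07 -0.  ] F [ 0.32 -0.45 -1.75] M [ 0.02  0.02 -0.01] open mm 13.4
q [-0.13  0.72 -0.37  1.74  0.36  0.75  0.83]
{"x": -0.0002, "y": 0.0005, "z": 0.0054, "wz": 0.0003}
tilt fix wx wy once [-0.0004  0.    ] step mm 4.314319579644489 deg -0.05253751196747816
```

Emit:
apply_moves --series '[{"x":0,"y":0,"z":0.005,"wx":0,"wy":0,"wz":0,"fingers":-1},{"x":0,"y":0,"z":0.004,"wx":0,"wy":0,"wz":0,"fingers":-1},{"x":0,"y":0,"z":0.003,"wx":0,"wy":0,"wz":0,"fingers":-1}]'

```text
clock: 7.95
tool_pos: [0.5639, 0.1552, 0.1744]
eef_rot: [0.729, 0.685, -0.0, -0.0]
contact_force: [0.0, -1.0, -0.9]
opening: 0.158
```

```bash
python3 mv.py 0.564 0.1548 0.165 86.4 1
```

```text
t 7.95 pos [563.9 155.2 174.4] yaw 86.45 tilt [-0.03  0.02] F [ 0.05 -0.96 -0.86] M [ 0.05 -0.04  0.01] open mm 13.9
q [-0.14  0.74 -0.36  1.75  0.36  0.73  0.82]
{"x": -0.0005, "y": 0.0001, "z": 0.0118, "wz": 0.0003}
tilt fix wx wy once [-0.0002 -0.0001] step mm 9.418924589297802 deg -0.045457199074350134
```

Emit:
apply_moves --series '[{"x":-0.0005,"y":0,"z":0.003,"wx":0,"wy":0,"wz":0,"fingers":-1},{"x":0,"y":0,"z":0.003,"wx":0,"wy":0,"wz":0,"fingers":-1}]'

```text
clock: 8.2
tool_pos: [0.5646, 0.1546, 0.1697]
eef_rot: [0.729, 0.685, 0.0, 0.0]
contact_force: [1.0, 0.1, -0.4]
opening: 0.159
```

```bash
python3 mv.py 0.564 0.1548 0.165 86.4 1
```

```text
t 8.2 pos [564.6 154.6 169.7] yaw 86.43 tilt [0.06 0.02] F [ 1.04  0.13 -0.43] M [-0.06 -0.14 -0.02] open mm 14.0
q [-0.14  0.74 -0.36  1.75  0.37  0.71  0.82]
{"x": 0.0002, "y": -0.0007, "z": 0.0058, "wz": 0.0002}
tilt fix wx wy once [ 0.0003 -0.0001] step mm 4.715858395549229 deg -0.028789927542585258
```

Emit:
apply_moves --series '[{"x":0,"y":-0.0003,"z":0.004,"wx":0,"wy":0,"wz":0,"fingers":-1},{"x":0,"y":0,"z":0.003,"wx":0,"wy":0,"wz":0,"fingers":-1},{"x":0,"y":0,"z":0.002,"wx":0,"wy":0,"wz":0,"fingers":-1}]'

```text
clock: 8.57
tool_pos: [0.5646, 0.1544, 0.162]
eef_rot: [0.729, 0.685, 0.001, 0.0]
contact_force: [0.5, 0.7, -1.8]
opening: 0.157
```

```bash
python3 mv.py 0.564 0.1548 0.155 86.4 1
```

```text
t 8.57 pos [564.6 154.4 162. ] yaw 86.41 tilt [0.09 0.01] F [ 0.47  0.66 -1.75] M [-0.05 -0.11 -0.03] open mm 13.8
q [-0.14  0.75 -0.35  1.76  0.38  0.7   0.81]
{"x": 0.0004, "y": -0.0008, "z": 0.0088, "wz": 0.0001}
tilt fix wx wy once [ 0.0005 -0.0001] step mm 7.057484509607174 deg -0.012383305064410821
```

Emit:
apply_moves --series '[{"x":0,"y":0,"z":0.003,"wx":0,"wy":0,"wz":0,"fingers":-1},{"x":0,"y":0,"z":0.0025,"wx":0,"wy":0,"wz":0,"fingers":-1}]'

```text
clock: 8.82
tool_pos: [0.5646, 0.1545, 0.1573]
eef_rot: [0.729, 0.685, 0.001, 0.0]
contact_force: [-0.0, -1.1, -1.3]
opening: 0.156
```

```bash
python3 mv.py 0.564 0.1548 0.155 86.4 1
```

```text
t 8.82 pos [564.6 154.5 157.3] yaw 86.41 tilt [0.09 0.01] F [-0.01 -1.07 -1.34] M [-0.05 -0.17  0.03] open mm 13.7
q [-0.14  0.76 -0.35  1.76  0.38  0.69  0.81]
{"x": 0.0004, "y": -0.0008, "z": 0.0029, "wz": 0.0001}
tilt fix wx wy once [ 0.0005 -0.0001] step mm 2.4476486467184664 deg -0.014194575171501292
```

Emit:
apply_moves --series '[{"x":0,"y":0,"z":0.004,"wx":0,"wy":0,"wz":0,"fingers":-1},{"x":0,"y":0,"z":0.003,"wx":0,"wy":0,"wz":0,"fingers":-1},{"x":0,"y":0,"z":0.0025,"wx":0,"wy":0,"wz":0,"fingers":-1}]'

```text
clock: 9.2
tool_pos: [0.5647, 0.1545, 0.1492]
eef_rot: [0.729, 0.685, 0.001, 0.0]
contact_force: [0.2, -1.0, -0.9]
opening: 0.155
```

```bash
python3 mv.py 0.564 0.1548 0.14 86.4 1
```

```text
t 9.2 pos [564.7 154.5 149.2] yaw 86.41 tilt [0.09 0.01] F [ 0.21 -0.95 -0.91] M [-0.03 -0.14  0.  ] open mm 13.7
q [-0.15  0.77 -0.34  1.77  0.39  0.67  0.8 ]
{"x": 0.0003, "y": -0.0009, "z": 0.0115, "wz": 0.0001}
tilt fix wx wy once [ 0.0005 -0.0001] step mm 9.23039730573164 deg -0.012786455602675136
```

Emit:
apply_moves --series '[{"x":0,"y":0,"z":0.003,"wx":0,"wy":0,"wz":0,"fingers":-1},{"x":0,"y":0,"z":0.0025,"wx":0,"wy":0,"wz":0,"fingers":-1},{"x":0,"y":0,"z":0.002,"wx":0,"wy":0,"wz":0,"fingers":-1}]'

```text
clock: 9.57
tool_pos: [0.5648, 0.1545, 0.1429]
eef_rot: [0.729, 0.685, 0.001, 0.0]
contact_force: [-0.1, -0.5, 1.5]
opening: 0.156
```

```bash
python3 mv.py 0.564 0.1548 0.132 86.4 1
```

```text
t 9.57 pos [564.8 154.5 142.9] yaw 86.41 tilt [0.1  0.02] F [-0.11 -0.54  1.49] M [-0.12  0.04 -0.04] open mm 13.7
q [-0.15  0.78 -0.34  1.77  0.39  0.66  0.8 ]
{"x": 0.0003, "y": -0.001, "z": 0.0136, "wz": 0.0}
tilt fix wx wy once [ 0.0005 -0.0001] step mm 10.9064369746488 deg -0.008991218505281626
```

Emit:
apply_moves --series '[{"x":0,"y":0,"z":0.003,"wx":0,"wy":0,"wz":0,"fingers":-1},{"x":0,"y":0,"z":0.003,"wx":0,"wy":0,"wz":0,"fingers":-1},{"x":0,"y":0,"z":0.003,"wx":0,"wy":0,"wz":0,"fingers":-1}]'

```text
clock: 9.95
tool_pos: [0.565, 0.1546, 0.137]
eef_rot: [0.729, 0.685, 0.001, 0.001]
contact_force: [-1.8, -1.0, 8.5]
opening: 0.158
```

```bash
python3 mv.py 0.564 0.1548 0.132 86.4 1
```

```text
t 9.95 pos [565.  154.6 137. ] yaw 86.4 tilt [0.17 0.  ] F [-1.78 -1.    8.5 ] M [-0.27  0.44 -0.  ] open mm 13.9
q [-0.16  0.79 -0.33  1.78  0.4   0.64  0.79]
{"x": 0.0002, "y": -0.0012, "z": 0.0063, "wz": 0.0}
tilt fix wx wy once [ 0.0009 -0.0001] step mm 5.124981769649968 deg -0.0028279488772770854
```

Emit:
apply_moves --series '[{"x":0,"y":-0.0008,"z":0.002,"wx":0.0009,"wy":0,"wz":0,"fingers":-1},{"x":0,"y":0,"z":0.002,"wx":0,"wy":0,"wz":0,"fingers":-1}]'

```text
clock: 10.2
tool_pos: [0.5651, 0.1546, 0.1356]
eef_rot: [0.729, 0.684, 0.001, 0.001]
contact_force: [-1.4, -2.2, 10.0]
opening: 0.156
```

```bash
python3 mv.py 0.564 0.1548 0.132 86.4 1
```

```text
t 10.2 pos [565.1 154.6 135.6] yaw 86.38 tilt [ 0.13 -0.  ] F [-1.37 -2.2   9.98] M [-0.29  0.53  0.03] open mm 13.7
q [-0.16  0.79 -0.33  1.78  0.4   0.64  0.79]
{"x": 0.0002, "y": -0.0013, "z": 0.0045, "wz": -0.0001}
tilt fix wx wy once [ 0.0007 -0.    ] step mm 3.733093127130239 deg 0.022576598798023817
```

Emit:
apply_moves --series '[{"x":0,"y":-0.0008,"z":0.003,"wx":0.0007,"wy":0,"wz":0,"fingers":-1},{"x":0,"y":0,"z":0.003,"wx":0,"wy":0,"wz":0,"fingers":-1}]'

```text
clock: 10.45
tool_pos: [0.5652, 0.1546, 0.1331]
eef_rot: [0.729, 0.684, 0.001, 0.001]
contact_force: [-2.9, -2.1, 12.0]
opening: 0.155
```

```bash
python3 mv.py 0.564 0.1548 0.132 86.4 1
```

```text
t 10.45 pos [565.2 154.6 133.1] yaw 86.36 tilt [ 0.16 -0.01] F [-2.87 -2.08 11.96] M [-0.37  0.74  0.01] open mm 13.6
q [-0.16  0.79 -0.33  1.78  0.4   0.64  0.79]
{"x": 0.0002, "y": -0.0015, "z": 0.0014, "wz": -0.0002}
tilt fix wx wy once [0.0009 0.    ] step mm 1.6403908077827336 deg 0.04189602295326255
```

Emit:
apply_moves --series '[{"x":0,"y":-0.001,"z":0.0017,"wx":0.0005,"wy":0,"wz":0.03,"fingers":-1},{"x":0,"y":-0.0005,"z":0.0017,"wx":0,"wy":0,"wz":0.03,"fingers":-1},{"x":0,"y":0,"z":0.0017,"wx":0,"wy":0,"wz":0.03,"fingers":-1}]'

```text
clock: 10.82
tool_pos: [0.5658, 0.1548, 0.1332]
eef_rot: [0.821, 0.571, 0.003, 0.002]
contact_force: [-2.5, -1.3, 11.9]
opening: 0.155
```

```bash
python3 mv.py 0.564 0.1548 0.132 26.4 8
```

```text
t 10.82 pos [565.8 154.8 133.2] yaw 69.67 tilt [0.38 0.03] F [-2.55 -1.27 11.94] M [-0.43  0.71  0.03] open mm 13.6
q [-0.2   0.78 -0.25  1.78  0.31  0.61  0.58]
{"x": -0.0001, "y": -0.0003, "z": 0.0002, "wz": 0.03}
{"x": -0.0001, "y": -0.0003, "z": 0.0002, "wz": 0.03}
{"x": -0.0002, "y": -0.0002, "z": 0.0002, "wz": 0.03}
{"x": -0.0002, "y": -0.0002, "z": 0.0002, "wz": 0.03}
{"x": -0.0002, "y": -0.0002, "z": 0.0002, "wz": 0.03}
{"x": -0.0002, "y": -0.0002, "z": 0.0002, "wz": 0.03}
{"x": -0.0002, "y": -0.0002, "z": 0.0002, "wz": 0.03}
{"x": -0.0002, "y": -0.0001, "z": 0.0002, "wz": 0.03}
tilt fix wx wy once [ 0.0019 -0.0009] step mm 0.2696641602027043 deg -5.408499496932428
```

Emit:
apply_moves --series '[{"x":-0.0003,"y":-0.0012,"z":0.0017,"wx":0.002,"wy":-0.001,"wz":0.03,"fingers":-1},{"x":-0.0003,"y":-0.0005,"z":0.0017,"wx":0.0005,"wy":0,"wz":0.03,"fingers":-1},{"x":-0.0003,"y":-0.0005,"z":0.0017,"wx":0.0005,"wy":0,"wz":0.03,"fingers":-1},{"x":-0.0003,"y":-0.0005,"z":0.0017,"wx":0.0005,"wy":0,"wz":0.03,"fingers":-1}]'

```text
clock: 11.32
tool_pos: [0.5659, 0.1545, 0.1333]
eef_rot: [0.916, 0.402, 0.002, -0.0]
contact_force: [-1.7, -2.1, 10.9]
opening: 0.155
```

```bash
python3 mv.py 0.564 0.1548 0.132 26.4 4
```

```text
t 11.32 pos [565.9 154.5 133.3] yaw 47.35 tilt [0.17 0.14] F [-1.66 -2.12 10.87] M [-0.53  0.56  0.13] open mm 13.6
q [-0.26  0.78 -0.14  1.78  0.18  0.59  0.31]
{"x": -0.0003, "y": -0.0005, "z": 0.0004, "wz": 0.0291}
{"x": -0.0004, "y": -0.0005, "z": 0.0004, "wz": 0.0291}
{"x": -0.0004, "y": -0.0004, "z": 0.0004, "wz": 0.0291}
{"x": -0.0004, "y": -0.0004, "z": 0.0004, "wz": 0.0291}
tilt fix wx wy once [ 0.0002 -0.0012] step mm 0.5678268817544199 deg -5.238338768441245
```

Emit:
apply_moves --series '[{"x":-0.0008,"y":-0.0008,"z":0.002,"wx":0,"wy":-0.001,"wz":0.03,"fingers":-1},{"x":-0.0005,"y":-0.0005,"z":0.0019,"wx":0,"wy":0,"wz":0.03,"fingers":-1},{"x":-0.0005,"y":-0.0005,"z":0.0018,"wx":0,"wy":0,"wz":0.025,"fingers":-1}]'

```text
clock: 11.7
tool_pos: [0.5656, 0.1543, 0.133]
eef_rot: [0.962, 0.272, 0.003, 0.001]
contact_force: [-1.9, -0.9, 10.8]
opening: 0.153
```

```bash
python3 mv.py 0.564 0.1548 0.132 26.4 1
```

```text
t 11.7 pos [565.6 154.3 133. ] yaw 31.55 tilt [0.35 0.02] F [-1.91 -0.86 10.84] M [-0.43  0.55  0.12] open mm 13.4
q [-0.31  0.78 -0.07  1.79  0.09  0.57  0.12]
{"x": -0.0014, "y": -0.0015, "z": 0.0012, "wz": 0.0286}
tilt fix wx wy once [ 0.0009 -0.0017] step mm 1.8811784017025155 deg -5.1462888707564485
```

Emit:
apply_moves --series '[{"x":-0.001,"y":-0.001,"z":0.0018,"wx":0.0009,"wy":-0.0017,"wz":0.02,"fingers":-1},{"x":0,"y":0,"z":0.0016,"wx":0,"wy":0,"wz":0.01,"fingers":-1}]'

```text
clock: 11.95
tool_pos: [0.5656, 0.1543, 0.1331]
eef_rot: [0.974, 0.225, 0.002, 0.0]
contact_force: [-2.2, -1.4, 11.7]
opening: 0.158
```

```bash
python3 mv.py 0.564 0.1548 0.132 26.4 1
```

```text
t 11.95 pos [565.6 154.3 133.1] yaw 25.95 tilt [0.21 0.  ] F [-2.19 -1.41 11.7 ] M [-0.41  0.77  0.07] open mm 13.9
q [-0.32  0.78 -0.04  1.79  0.05  0.58  0.06]
{"x": -0.0016, "y": -0.0014, "z": 0.0014, "wz": -0.0025}
tilt fix wx wy once [ 0.0005 -0.0011] step mm 2.0243406203051273 deg 0.448493951681697
```

At the white marks with no torque against the stop. Let the spring lift it while still held.

Emit:
apply_moves --series '[{"x":0,"y":0,"z":0,"wx":0,"wy":0,"wz":-0.001,"fingers":-1},{"x":0,"y":0,"z":-0.001,"wx":0,"wy":0,"wz":0,"fingers":-1},{"x":0,"y":0,"z":-0.001,"wx":0,"wy":0,"wz":0,"fingers":-1},{"x":0,"y":0,"z":-0.0005,"wx":0,"wy":0,"wz":0,"fingers":-1}]'

```text
clock: 12.45
tool_pos: [0.5655, 0.1543, 0.1382]
eef_rot: [0.974, 0.226, 0.003, 0.001]
contact_force: [-1.6, -0.7, 4.8]
opening: 0.158
```

```bash
python3 mv.py 0.564 0.1548 0.138 26.4 1
```

```text
t 12.45 pos [565.5 154.3 138.2] yaw 26.14 tilt [0.3 0. ] F [-1.64 -0.71  4.76] M [-0.26  0.33  0.02] open mm 13.9
q [-0.32  0.77 -0.04  1.78  0.05  0.58  0.06]
{"x": -0.0014, "y": -0.0013, "z": 0.0003, "wz": -0.0015}
tilt fix wx wy once [ 0.0007 -0.0015] step mm 1.5623043541977377 deg 0.2619140550783218
```

Emit:
apply_moves --series '[{"x":0,"y":0,"z":-0.001,"wx":0,"wy":0,"wz":0,"fingers":-1},{"x":0,"y":0,"z":-0.001,"wx":0,"wy":0,"wz":0,"fingers":-1},{"x":0,"y":0,"z":-0.001,"wx":0,"wy":0,"wz":0,"fingers":-1}]'

```text
clock: 12.82
tool_pos: [0.5653, 0.1543, 0.1389]
eef_rot: [0.974, 0.226, 0.002, 0.001]
contact_force: [2.6, 0.9, -8.8]
opening: 0.157
```

```bash
python3 mv.py 0.564 0.1548 0.138 26.4 1
```

```text
t 12.82 pos [565.3 154.3 138.9] yaw 26.15 tilt [ 0.25 -0.01] F [ 2.64  0.87 -8.76] M [-0.06 -0.59  0.04] open mm 13.8
q [-0.32  0.77 -0.04  1.78  0.05  0.59  0.06]
{"x": -0.0011, "y": -0.0013, "z": 0.0012, "wz": -0.0014}
tilt fix wx wy once [ 0.0007 -0.0012] step mm 1.659038441950595 deg 0.2490271158610726
```

It stops hard against the notch ceiling, so it is locked. Relax the pull, release and retreat upward.

Emit:
apply_moves --series '[{"x":0,"y":0,"z":0.0005,"wx":0,"wy":0,"wz":0,"fingers":-1},{"x":0,"y":0,"z":0,"wx":0,"wy":0,"wz":0,"fingers":-1},{"x":0,"y":0,"z":0,"wx":0,"wy":0,"wz":0,"fingers":0.14},{"x":0,"y":0,"z":0,"wx":0,"wy":0,"wz":0,"fingers":0.14},{"x":0,"y":0,"z":0,"wx":0,"wy":0,"wz":0,"fingers":0.14}]'

```text
clock: 13.45
tool_pos: [0.565, 0.155, 0.1394]
eef_rot: [0.974, 0.226, 0.002, 0.0]
contact_force: [-0.8, 0.1, 0.4]
opening: 0.472
```

```bash
python3 mv.py
```

```text
t 13.45 pos [565.  155.  139.4] yaw 26.18 tilt [0.25 0.04] F [-0.76  0.09  0.39] M [-0.   -0.02 -0.02] open mm 41.5
q [-0.32  0.77 -0.04  1.78  0.05  0.59  0.06]
```

Emit:
apply_moves --series '[{"x":0,"y":0,"z":-0.02,"wx":0,"wy":0,"wz":0,"fingers":0.14},{"x":0,"y":0,"z":-0.04,"wx":0,"wy":0,"wz":0,"fingers":0.14},{"x":0,"y":0,"z":-0.06,"wx":0,"wy":0,"wz":0,"fingers":0.14},{"x":-0.05,"y":0,"z":-0.05,"wx":0,"wy":0,"wz":0,"fingers":0.14},{"x":-0.07,"y":0,"z":-0.02,"wx":0,"wy":0,"wz":0,"fingers":0.14},{"x":-0.05,"y":0,"z":0,"wx":0,"wy":0,"wz":0,"fingers":0.14},{"x":0,"y":0,"z":0,"wx":0,"wy":0,"wz":0,"fingers":0.14}]'

```text
clock: 14.32
tool_pos: [0.4402, 0.094, 0.3021]
eef_rot: [0.974, 0.227, 0.007, -0.0]
contact_force: [0.6, 0.6, -0.0]
opening: 0.569
```

```bash
python3 mv.py
python3 - <<'E'
from plant import snapshot
from h import *
o=[]
for n in ("top","side"):
    p,d=snapshot(n)
    k,l,st,ce=cv2.connectedComponentsWithStats(red(p).astype(np.uint8))
    for i in range(1,k):
        if st[i,4]<8: continue
        Q,_=cloud(n,d,l==i)
        if len(Q) and np.hypot(*(Q[:,:2].mean(0)-[.564,.155]))<.07:
            zt=np.percentile(Q[:,2],95);T=Q[Q[:,2]>zt-.006];r=cv2.minAreaRect((T[:,:2]*1000).astype(np.float32))
            print(n,np.round(ce[i]),st[i,4],"z",np.round(np.percentile(Q[:,2],[5,95]),3),np.round(r[0],1),np.round(r[1],1),round(r[2],1))
    c=p[150:290,180:310] if n=="top" else p[70:210,205:335]
    o.append(cv2.resize(c,(390,420),interpolation=2))
    cv2.imwrite(f"pics/{n}2.png",p[:,:,::-1])
cv2.imwrite("pics/end.png",np.hstack(o)[:,:,::-1])
E
```

```text
t 14.32 pos [440.2  94.  302.1] yaw 26.2 tilt [0.73 0.2 ] F [ 0.62  0.57 -0.05] M [ 0.    0.01 -0.04] open mm 50.1
q [-0.27  0.36 -0.06  2.    0.03  0.77  0.11]
top [246. 202.] 33 z [0.074 0.079] [611.3 151. ] [ 7.8 20. ] 83.8
top [237. 217.] 114 z [0.152 0.166] [564.4 153.4] [14.1 39.2] 24.6
top [242. 240.] 17 z [0.075 0.078] [521.7 156. ] [9.5 7.5] 2.6
side [274. 130.] 164 z [0.14  0.165] [562.1 152.5] [14.9 42.5] 28.9
side [297. 155.] 24 z [0.073 0.076] [612.1 153.6] [16.7 19.9] 84.8
side [257. 161.] 24 z [0.073 0.076] [515.6 157.3] [15.8 19.4] 81.8
```

View pics/end.png

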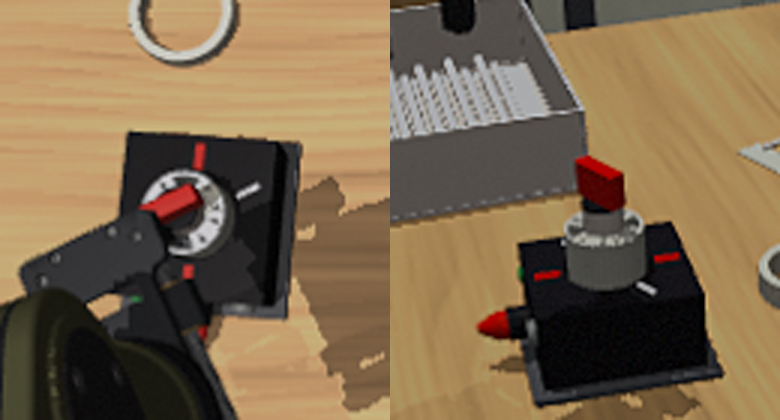

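View pics/side2.png

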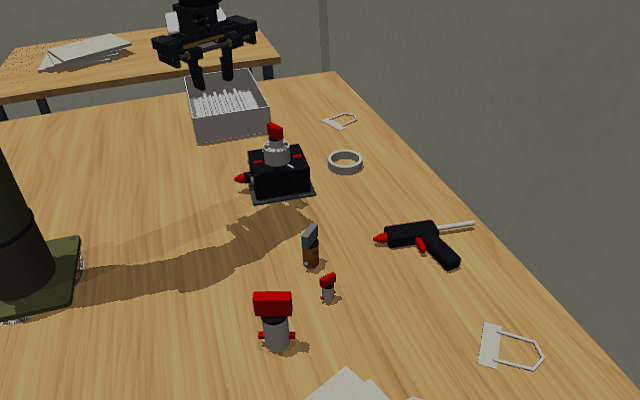

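The end pictures show the cartridge upright in the collar. Its wing, px (237,217) top and (274,130) side, lies in line with the white marks, with its top at about 0.165 m (locked height expected ~0.164). The spent cartridge, gun, tape and the other two cartridges are where they were.

```bash
python3 -c "
from plant import *
print(finish_job())"
```

```text
the job is handed in; nothing more can be done
None
```

The middle-sized fresh cartridge is loaded and locked in the dispenser, and I've handed the job in at about 14.4 s of the 48 s allowed.

- **Loading:** I set the lugs into the slots at the red marks and felt the spring plate about 10 mm above nominal. I pushed down about 10 mm, with at most about 12 N read at the wrist against the 25 N limit. I then turned it 60° clockwise without meeting a stop and let the spring lift it.
- **Lock check:** a light upward pull, about 9 N on the wrist, stopped hard against the notch ceiling before I let go.
- **Last pictures:** after release the cartridge stands upright. Its wing lies about 61° to 65° clockwise of the red marks in the two views, within the 5° play. Its top is at about 165 mm, against about 164 mm expected when locked. The arm was clear of everything.
- **Other items:** the spent cartridge, glue gun, tape roll and the two other red-winged cartridges look to be where they were. I judged that from the pictures and did not measure them again.
- **Disagreements:** the two cameras differed by 2–3 mm on the dispenser's axis, so I used the mean. It went in with side forces of about 3 N or less on each axis. The side view's fit of the collar circle and of one white mark was off, so I left those out.

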